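# Clamp the ink bottle with a mallet tap and unscrew its tight cap

## Task

The big ink bottle in the opening stand has a tight cap: take the mallet by its handle and strike the stand's red sprung peg fully down, so that its arm clamps the bottle, then stand the mallet back on the counter and let go of it. Then unscrew the brass cap anticlockwise until its threads come free and lift it just clear, without pulling the bottle up or hitting the bottle or cap with the mallet, and without disturbing the stapler, leather case or brass cup. Finish while still holding the cap, level and a few centimetres straight above the bottle's mouth.

Things in the scene. Friction and masses are not known exactly. Their poses are not given: they have to be found in the camera images.
- stand: walnut opening stand fixed to the counter, base 102 x 180 x 12 mm. Origin on the counter straight below the bottle's axis; x across, y towards the peg, z up. A square pocket (floor 12 mm up, walls to 35 mm) keeps the bottle from turning.
- peg_top (a point): centre of the top of the peg's red head (28 mm across, 14 mm thick), 98 mm from the bottle's axis along the stand's +y; 124 mm above the counter when fully up, moves straight down. 40 mm below its top a steel arm (16 mm wide, 6 mm thick) reaches from the peg over the bottle's shoulder to 32 mm from the bottle's axis. While the peg is up this arm is in the way of fingers round the cap; when it is down the arm's top is 73 mm above the counter.
- peg (a joint): how far the peg is down, 0 to 0.0145 m; at about 0.014 its arm rests on the bottle. About 9 N moves it (return spring 2 to 3.5 N plus 6 N friction), and it stays where it is driven.
- bottle: dark blue square ink bottle, loose in the pocket with 1.5 mm play, 0.5 kg; body 80 x 80 x 55 mm, round neck up to 90 mm. Origin at the centre of its underside (12 mm above the counter), z up along its axis.
- bottle_mouth (a point): centre of the mouth of the neck, 90 mm above the bottle's underside. A white sprung seal in the mouth presses the cap upwards with about 24 N, which makes it tight (up to about 0.4 N m at first, easing as it turns) and nudges it up by up to 4 mm when the threads come free.
- cap: brass screw cap, 54 mm diameter, 24 mm high, 60 g, hollow below, white mark on top. Origin at the centre of its lower edge, z up; screwed on, its lower edge is 87 mm and its top 111 mm above the counter. Three lug threads: turned anticlockwise seen from above it rises about 2 mm and is free to lift after about 1.0 to 1.1 rad; it meets a stop at about 1.5 rad, where it is still free to lift. About 1.3 rad is a good turn.
- cap_center (a point): centre of the cap, half-way up (12 mm above its lower edge); grasp it across its diameter from above. Clear of the clamp arm when fingertips stay above 75 mm over the counter.
- mallet: mallet standing on the counter on its white round head (46 mm across, 70 mm high), with a wooden handle (20 mm wide, 24 mm high) level, 35 mm above the counter, along -x to 146 mm from the head's axis; about 0.28 kg. Origin at the centre of the lower striking face, z up along the head.
- mallet_grip (a point): point to grasp on the mallet's handle, at its centre line 45 mm from the head's axis (mallet -x) and 35 mm above the striking face; the handle is 20 mm wide along the mallet's y.
- mallet_face (a point): centre of the mallet's lower striking face, axes as the mallet's.
- stapler: green stapler, 33 x 132 x 34 mm, loose bystander; origin under its centre
- leather_case: rolled dark leather pencil case, 42 x 189 x 38 mm, loose bystander; origin under its centre
- brass_cup: brass cup of pencils, 58 mm wide, 189 mm high, loose bystander; origin under its centre
There are look-alikes about, which are no part of the job. There is more than one size of the bottle; the job needs the largest.

How it is judged (in metres and radians):
On the way, in this order (a step that is already met when the one before it is completed fails the run):
1. the peg is driven down by the mallet's face (value of joint peg above 0.012 m and distance between mallet_face and peg_top below 0.03 m).
2. the mallet stands on the counter again, let go, and the peg is still down (value of joint peg above 0.011 m and height (world z) of mallet_face below 0.01 m and angle between mallet's own z axis and vertical below 0.25 rad and contact force between mallet and the arm below 0.1 N and contact force between mallet and the fingers below 0.1 N), for 0.2 s.
At the end, for the whole second after the job is handed in: Peg down over 11 mm; mallet standing released on the counter; bottle seated (raised under 3 mm, not turned); the gripper alone holds the cap, still and level within 0.2 rad, its lower edge 5 to 75 mm above the mouth, within 25 mm of the bottle's axis (value of joint peg above 0.011 m and height (world z) of mallet_face below 0.01 m and angle between mallet's own z axis and vertical below 0.25 rad and contact force between mallet and the fingers below 0.1 N and z of bottle in the frame of stand below 0.015 m and angle between bottle's own z axis and vertical below 0.05 rad and angle between the x axis of bottle and the x axis of stand, either way round below 0.1 rad and z of cap in the frame of bottle between 0.095 and 0.165 m and horizontal distance between cap and bottle below 0.025 m and angle between cap's own z axis and vertical below 0.2 rad and linear speed of cap below 0.03 m/s and contact force between cap and the fingers above 1 N and contact force between cap and bottle below 0.1 N and contact force between cap and stand below 0.1 N); the arm keeps its last pose, push and grip.
It fails at once if the bottle is pulled up out of its seat (z of bottle in the frame of stand above 0.02 m).
It fails at once if the mallet hits the bottle or its cap (contact force between mallet and bottle above 1 N or contact force between mallet and cap above 1 N).
It fails at once if a bystander is disturbed (distance of any of stapler, leather_case, brass_cup from where it was at the start of the episode above 0.03 m).
It also fails if it takes over 54 s, if anything falls off the work surface, if the arm or the gripper's body presses on something with over 40 N, if the wrist force passes 120 N, or if a joint passes its speed limit or range.

## Robot

A 6-joint arm with a two-finger parallel gripper is mounted at the origin on a cart in front of the work surface, level with it; the furniture and walls round the work are solid. World frame = base frame: x ahead of the robot, y to its left, z up, the work surface at z = 0. Lengths are in mm, angles in rad, forces in N, time in s.
With the tool pointing down it reaches from about 350 to 875 mm from the base axis. Payload 4.2 kg.
Tool frame: the origin (TCP) lies at the very end of the fingers, on their centre line; the grasp point (between the pads) lies arm.grip_point_offset behind it (arm.grip_point_offset is the distance from the TCP to the grasp point, in mm); z points along the fingers, y is the line along which they close (so a half turn about z gives the same grasp; the last joint's range is limited). The gripper opens to 85 mm and grips with 20 to 120 N. Pads are 22 mm wide; open, the fingers measure 114 mm over their backs; the gripper's body (76 mm by 85 mm) begins 54 mm behind the grasp point. The pads swing forward as they close: fully open they stand 13 mm farther back than shut.
Start: joints at [-0.956, 0.385, 0.008, 0, -1.194, -0.259], TCP at [217.727, -585.828, 231.312] pointing down, gripper open.
Joint ranges: [-3.14, 3.14], [-1.21, 2.06], [-1.07, 1.41], [-3.16, 2.05], [-2.99, -0.16], [-3.1, 3.1]. Speed limits (rad/s): [2.79, 2.79, 3.14, 3.14, 3.14, 3.14].

## Interface

Orientations are given as a unit quaternion [x, y, z, w].
In Python, from bench import arm, cams, ticket gives the robot as it stands.
- The arm moves only by the tool servo_tool, never from a script. Its argument "commands" is a list that holds one entry, the list of rows, each a list of 7 numbers: the closure in counts, from 0 (fully open) to 255 (shut), then the shift along the tool's x, y, z in m, then the turn, a rotation vector about the tool's x, y, z in degrees. In form: [[[grip, x, y, z, ax, ay, az], ...]]. A call has 1 to 10 rows; each row shifts and turns the commanded pose from where the row before left it, along the tool's axes as they then stand; what a row does not reach is not made up. A row lasts 1/12 s, in which the tool goes at most 41.7 mm and 7.16 degrees, less where a joint would pass 70% of its speed; a pose out of reach is approached as far as the arm can. A call with a gripper value outside its range is refused whole. The fingers move at their own pace and stop on an object; the grip force is fixed at half the most. Time passes only in rows, so rows that do not move let the fingers close. It gives the time, the measured TCP pose, the force, the opening and the grip force at its end, in the units of the state.
- arm.read_state(): the state, without advancing time (a new reading comes with each control period).
- cams.get_image(name): name is "scene" or "side" or "wrist"; returns a dict with "frame" (384x512x3 uint8, blue, green, red), "K" (3x3 intrinsics, pixels), "k1" (the pictures are not rectified: a ray, as slopes to the right and down, at radius r is drawn at 1 + k1 r^2 times it, then the intrinsics apply), "T" (4x4, takes a point from camera to world coordinates). Camera axes: x right, y up, looking along -z (the intrinsics and any distortion apply to the point x, -y, -z); pixel columns grow to the right and rows downward; lengths in mm; the calibration is good to about 2 mm. A picture is of the moment at which its call begins. There is no depth.
- ticket.job_done(): hands the job in; it is judged then, once.
The state is a dict: "clock": time; "joints": joint angles; "joint_vel": joint speeds; "joint_efforts": joint torques, N m; "position": TCP position; "ee_rot": TCP orientation; "contact_force": force on the tool from outside, world axes, zero at the start; "wrist_torque": the same for the moment, N m; "gripper_width": finger opening in mm; "grasp_force": force on a finger pad.
Only numpy, scipy, OpenCV 4.12 (cv2) and the standard library are available. Lean on these libraries where they do the work, as an engineer would, in place of code of your own. Each camera call takes 0.05 s, during which the arm holds its last target. There are 200 camera calls.

## Working session

There is one attempt and no reset: what is moved stays moved. The work goes in short steps, Python scripts to look and compute and a tool call to move; the robot and the scene stay as the last step left them, time stands still between calls to the robot, and variables do not carry over. Pictures are saved under pics/ and viewed, at most 11 in all, crops included, and the job is handed in when it is done.

Besides the shell and the picture viewer there is one more tool, called after "Request:" in YAML: its name, and indented under it one key for each argument. servo_tool: Moves the arm, as the interface text tells. Its arguments: {"type":"object","properties":{"commands":{"type":"array","items":{"type":"array","items":{"type":"array","items":{"type":"number"}}}}},"required":["commands"]}

```bash
mkdir -p pics
cat > h.py <<'E'
import numpy as np, cv2
from bench import arm, cams, ticket
def ray(im,u,v):
    K=im["K"];x=(u-K[0,2])/K[0,0];y=(v-K[1,2])/K[1,1];k=im["k1"]
    a,b=x,y
    for _ in range(20):
        r=a*a+b*b;a,b=x/(1+k*r),y/(1+k*r)
    T=im["T"];d=T[:3,:3]@np.array([a,-b,-1]);return T[:3,3],d
def plane(im,u,v,z):
    o,d=ray(im,u,v);return o+d*(z-o[2])/d[2]
def tri(r1,r2):
    A=np.zeros((3,3));B=np.zeros(3)
    for o,d in (r1,r2):
        d=d/np.linalg.norm(d);P=np.eye(3)-np.outer(d,d);A+=P;B+=P@o
    return np.linalg.solve(A,B)
def proj(im,p):
    T=im["T"];q=T[:3,:3].T@(np.array(p)-T[:3,3]);a,b=q[0]/-q[2],-q[1]/-q[2]
    s=1+im["k1"]*(a*a+b*b);K=im["K"];return K[0,0]*a*s+K[0,2],K[1,1]*b*s+K[1,2]
E
python3 - <<'E'
from h import *
import pickle
d={n:cams.get_image(n) for n in("scene","side","wrist")}
pickle.dump(d,open("i0.pkl","wb"))
for n in("scene","side"): cv2.imwrite(f"pics/{n}0.png",cv2.resize(d[n]["frame"],(800,600),interpolation=cv2.INTER_CUBIC)); print(n,d[n]["T"].round(2).tolist(),d[n]["K"].tolist())
s=arm.read_state();print({k:s[k] for k in s});print(arm.grip_point_offset)
E
```

```text
scene [[-0.64, 0.57, -0.52, -256.71], [-0.77, -0.48, 0.42, 614.38], [-0.01, 0.67, 0.74, 1173.97], [0.0, 0.0, 0.0, 1.0]] [[428.4437375247368, 0.0, 255.60925521145992], [0.0, 428.4437375247368, 191.22609447088055], [0.0, 0.0, 1.0]]
side [[0.88, 0.18, -0.45, -154.7], [-0.48, 0.34, -0.81, -1147.46], [0.0, 0.92, 0.39, 653.78], [0.0, 0.0, 0.0, 1.0]] [[363.13604124997477, 0.0, 252.7410311838906], [0.0, 363.13604124997477, 187.54829789350615], [0.0, 0.0, 1.0]]
{'clock': 0.15, 'joints': array([-9.56400033e-01,  3.85380788e-01,  6.94763508e-03, -3.34006734e-04,
       -1.19398692e+00, -2.58597857e-01]), 'joint_vel': array([-0.00090378, -0.00211038,  0.00479944,  0.00222859,  0.00085994,
       -0.00010784]), 'joint_efforts': array([-2.11054423e-03, -3.92677331e+01,  1.88580376e+01,  4.18878391e+00,
       -3.44361346e-03, -9.92601883e-06]), 'position': array([ 217.57217069, -585.44797174,  230.47810882]), 'ee_rot': array([-1.76901674e-01,  9.84228182e-01,  8.01377287e-04, -2.02550850e-04]), 'contact_force': array([-0.53713075, -1.01273934, -0.11689928]), 'wrist_torque': array([ 0.0182833 ,  0.00558612, -0.00216095]), 'grasp_force': 0.0, 'gripper_width': 85.8165592994567}
18.700000000000003
```

View pics/scene0.png

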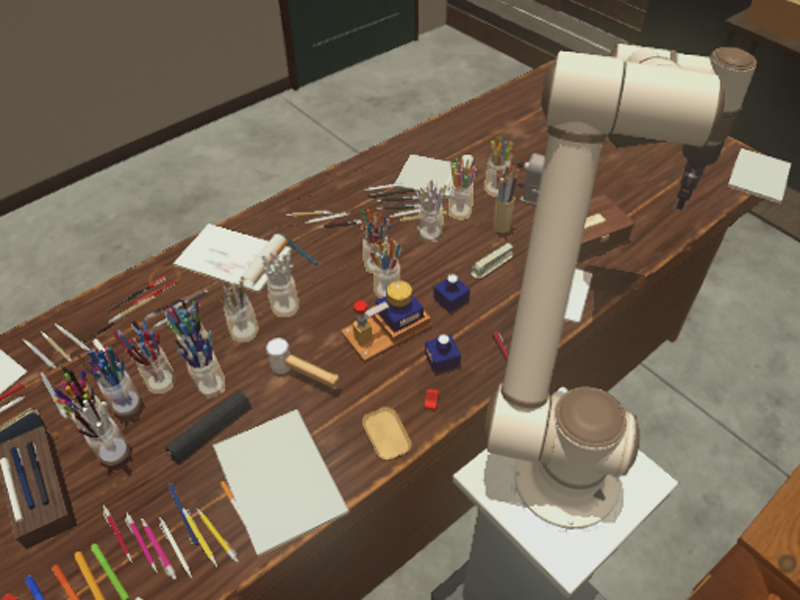

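View pics/side0.png

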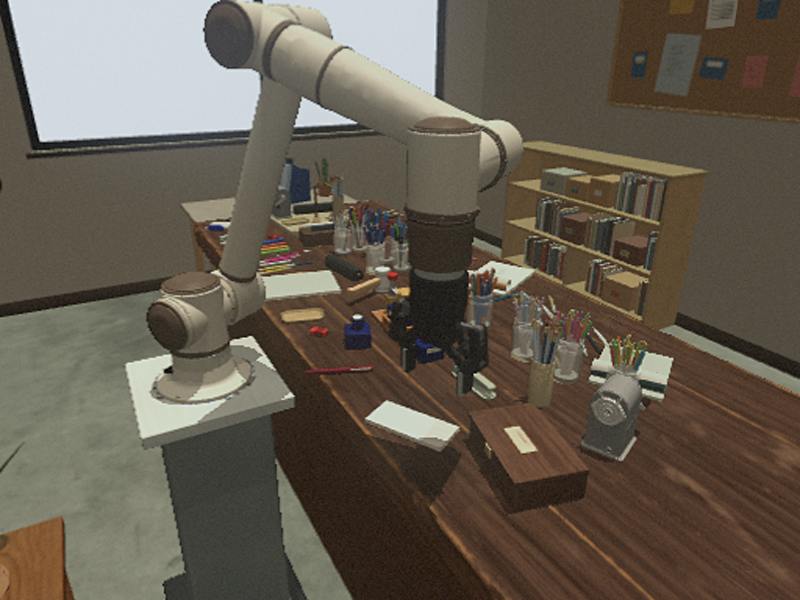

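The scene view shows the opening stand with the brass-capped bottle at about (400,298) and the red peg at (361,312). The mallet head is at (278,352), with its handle running to (336,383). There are three blue bottles: (402,305) in the stand, (452,290) and (442,350). The one in the stand is the largest and the only one with a brass cap, so it is the one meant. I'll confirm that in a crop.

Run:
```python
from h import *
import pickle
d=pickle.load(open("i0.pkl","rb"));im=d["scene"];f=im["frame"]
hsv=cv2.cvtColor(f,cv2.COLOR_BGR2HSV)
def blobs(m,x0,x1,y0,y1,n):
    mm=np.zeros_like(m);mm[y0:y1,x0:x1]=m[y0:y1,x0:x1]
    k,l,s,c=cv2.connectedComponentsWithStats(mm)
    for i in range(1,k):
        if s[i,4]>15: print(n,s[i].tolist(),c[i].round(1))
blobs(cv2.inRange(hsv,(18,120,120),(32,255,255)),235,280,170,215,"cap")
blobs(cv2.inRange(hsv,(0,170,120),(6,255,255))|cv2.inRange(hsv,(172,170,120),(180,255,255)),215,250,180,220,"peg")
blobs(cv2.inRange(hsv,(0,0,110),(180,70,255)),160,200,205,250,"head")
blobs(cv2.inRange(hsv,(8,70,110),(25,220,255)),175,225,220,255,"handle")
cv2.imwrite("pics/crop0.png",cv2.resize(f[170:260,160:300],(784,504),interpolation=cv2.INTER_CUBIC))
```

```text
cap [248, 180, 16, 13, 149] [255.3 185.8]
peg [226, 192, 9, 7, 49] [230.2 195.2]
head [160, 205, 4, 11, 31] [161.1 209.6]
head [170, 216, 15, 23, 250] [177.4 225.9]
handle [203, 220, 15, 4, 35] [209.5 221.1]
handle [182, 225, 35, 21, 287] [198.6 235.9]
handle [200, 225, 7, 5, 17] [203.  227.5]
handle [175, 240, 16, 15, 144] [180.  246.4]
handle [186, 246, 14, 9, 36] [193.8 249.5]
handle [217, 249, 8, 6, 22] [221.2 252.2]
```

View pics/crop0.png

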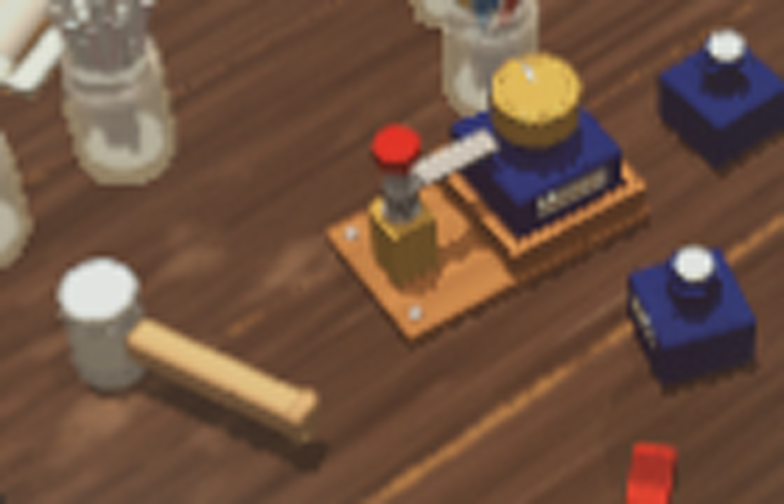

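The crop confirms it: the big bottle with the brass cap (536,87) is in the stand, and the clamp arm runs from the red peg (396,146). The smaller bottles have white stoppers. The mallet head top is at (98,289), with the handle ending near (305,400).

```bash
cat >> h.py <<'E'
def cr(u,v): return u/5.6+160,v/5.6+170
E
python3 - <<'E'
from h import *
import pickle
d=pickle.load(open("i0.pkl","rb"));im=d["scene"]
P=lambda u,v,z:plane(im,*cr(u,v),z)
cap=P(536,87,111);peg=P(396,146,124);head=P(98,288,70);e=P(305,392,47);n=P(142,333,47)
print("cap",cap.round(1),"peg",peg.round(1),np.linalg.norm((peg-cap)[:2]),np.degrees(np.arctan2(*(peg-cap)[1::-1])))
print("head",head.round(1),"end",e.round(1),"near",n.round(1),[np.linalg.norm((q-head)[:2]) for q in(e,n)])
for a,b in((e,head),(e,n)): print(np.degrees(np.arctan2(*(a-b)[1::-1])))
# stand base corners z=12
for q in((326,234),(413,340)): print(P(*q,12).round(1))
im=d["side"]
for p in(cap,peg,head,e): print(np.array(proj(im,p)).round(1))
print(d["wrist"]["T"].round(2), d["wrist"]["K"])
from scipy.spatial.transform import Rotation as R
print(R.from_quat(arm.read_state()["ee_rot"]).as_matrix().round(3))
E
```

```text
cap [501.9  -8.3 111. ] peg [509.8  91.5 124. ] 100.11209933881244 85.50605526427192
head [575.  265.4  70. ] end [451.  208.4  47. ] near [547.2 256.7  47. ] [np.float64(136.4659616037386), np.float64(29.120843333369635)]
-155.29999191507721
-153.3508591121858
[562. 114.  12.]
[461.8 123.3  12. ]
[259.2 185.6]
[248.9 174.3]
[243.6 171.2]
[224.6 184.6]
[[-3.5000e-01 -9.0000e-01 -2.5000e-01  1.5406e+02]
 [ 9.4000e-01 -3.4000e-01 -9.0000e-02 -6.0763e+02]
 [ 0.0000e+00 -2.6000e-01  9.6000e-01  3.7390e+02]
 [ 0.0000e+00  0.0000e+00  0.0000e+00  1.0000e+00]] [[277.96326666   0.         252.65947929]
 [  0.         277.96326666 188.46216667]
 [  0.           0.           1.        ]]
[[-0.937 -0.348 -0.001]
 [-0.348  0.937  0.002]
 [ 0.     0.002 -1.   ]]
```

Request:
servo_tool:
  commands:
    - [[0,0,0,-0.03,0,0,0],[0,-0.015,0.017,-0.025,0,0,0],[0,-0.0265,0.0302,0,0,0,0],[0,-0.0265,0.0302,0,0,0,0],[0,-0.0265,0.0302,0,0,0,0],[0,-0.0265,0.0302,0,0,0,0],[0,-0.0265,0.0302,0,0,0,0],[0,-0.0265,0.0302,0,0,0,0],[0,-0.0265,0.0302,0,0,0,0],[0,-0.0265,0.0302,0,0,0,0]]

```text
clock: 0.98
position: [340.3, -262.5, 286.2]
ee_rot: [-0.177, 0.984, 0.0, 0.0]
contact_force: [1.3, 0.0, 0.4]
gripper_width: 85.5
grasp_force: 0.0
```

Request:
servo_tool:
  commands:
    - [[0,-0.0265,0.0302,0,0,0,0],[0,-0.0265,0.0302,0,0,0,0],[0,-0.0265,0.0302,0,0,0,0],[0,-0.0265,0.0302,0,0,0,0],[0,-0.0265,0.0302,0,0,0,0],[0,-0.0265,0.0302,0,0,0,0],[0,-0.0265,0.0302,0,0,0,0],[0,-0.0265,0.0302,0,0,0,0],[0,-0.0265,0.0302,0,0,0,0],[0,-0.0265,0.0302,0,0,0,0]]

```text
clock: 1.82
position: [483.6, 113.1, 286.3]
ee_rot: [-0.177, 0.984, 0.0, -0.0]
contact_force: [1.0, 0.1, -0.4]
gripper_width: 85.2
grasp_force: 0.0
```

Request:
servo_tool:
  commands:
    - [[0,-0.0265,0.0302,0,0,0,0],[0,-0.0265,0.0302,0,0,0,0],[0,-0.0265,0.0302,0,0,0,0],[0,-0.015,0.0167,0,0,0,-5],[0,0,0,0,0,0,0],[0,0,0,0,0,0,0],[0,0,0,0,0,0,0]]

```text
clock: 2.4
position: [534.4, 244.0, 285.9]
ee_rot: [-0.219, 0.976, -0.0, -0.001]
contact_force: [-0.4, -0.7, -0.2]
gripper_width: 85.1
grasp_force: 0.0
```

```bash
cat >> h.py <<'E'
from scipy.spatial.transform import Rotation as R
def go(p,yaw=None):
    "tool-axis shift (mm) to TCP goal p, and az (deg) to bring tool y to azimuth yaw"
    s=arm.read_state();M=R.from_quat(s["ee_rot"]).as_matrix()
    yy=np.degrees(np.arctan2(M[1,1],M[0,1]))
    print("tcp",s["position"].round(1),"yaw",yy.round(1),"tilt",np.degrees(np.arccos(-M[2,2])).round(2),"j",s["joints"].round(2),"shift",(M.T@(np.array(p)-s["position"])).round(1),"az",None if yaw is None else round(-((yaw-yy+90)%180-90),1),"t",s["clock"])
E
python3 - <<'E'
from h import *
go([534.4,246,17],115.5)
im=cams.get_image("wrist");cv2.imwrite("pics/w1.png",cv2.resize(im["frame"],(768,576)))
import pickle;pickle.dump(im,open("w1.pkl","wb"))
for p in([534.4,246,47],[575,265.4,70],[451,208.4,47]): print(np.array(proj(im,p))*1.5)
d=pickle.load(open("i0.pkl","rb"))["scene"]
for n,u,v in(("jarA",387,292),("jarB",378,262),("case1",172,458),("case2",248,402),("stap",492,265)): print(n,plane(d,u/1.5625,v/1.5625,0).round(0))
E
```

```text
tcp [534.4 244.  285.9] yaw 115.3 tilt 0.08 j [ 0.7   0.29  0.   -0.   -1.29 -1.83] shift [ -1.3   1.9 268.9] az -0.2 t 2.4
[379.49598223 245.14827301]
[379.6784555  298.85007105]
[381.45798224 142.28454739]
jarA [595. -46.   0.]
jarB [688. -93.   0.]
case1 [527. 560.   0.]
case2 [543. 372.   0.]
stap [ 497. -301.    0.]
```

View pics/w1.png

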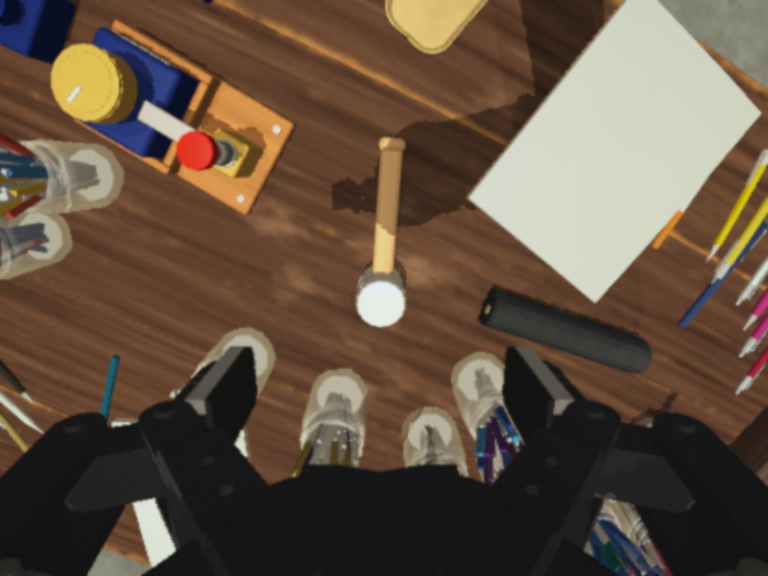

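The wrist view shows the mallet head top at (381,301), and the handle from (384,270) to its end at (392,143). The peg is at (198,150) and the cap at (93,84). I'll refine from these.

Run:
```python
from h import *
import pickle
im=pickle.load(open("w1.pkl","rb"))
P=lambda u,v,z:plane(im,u/1.5,v/1.5,z)
h=P(381,302,70);n=P(384,268,47);e=P(392,143,47)
print(h,n,e,[np.degrees(np.arctan2(*(a-b)[1::-1])) for a,b in((e,n),(e,h))])
c=P(89,84,111);p=P(197,151,124);print(c,p,np.linalg.norm((p-c)[:2]),np.degrees(np.arctan2(*(p-c)[1::-1])))
a=np.radians(-154.5+0);
u=(e-h)[:2];u/=np.linalg.norm(u);az=np.degrees(np.arctan2(u[1],u[0]));g=h[:2]+45*u;print(g,az)
go([g[0],g[1],17],az-90)
```

```text
[577.18691355 267.75991333  70.        ] [552.27260074 259.15994455  47.        ] [447.58315356 217.0155922   47.        ] [np.float64(-158.07198863613058), np.float64(-158.61795142388158)]
[506.02108412  -3.32914057 111.        ] [515.94238274  93.41145108 124.        ] 97.24800378095613 84.14446311070192
[535.28425949 251.35358581] -158.61795142388158
tcp [534.4 243.6 286.3] yaw 115.3 tilt 0.04 j [ 0.7   0.29  0.   -0.   -1.29 -1.83] shift [ -4.3   6.7 269.3] az 3.9 t 2.45
```

Request:
servo_tool:
  commands:
    - [[0,-0.004,0.006,0.02,0,0,0],[0,0,0,0.04,0,0,3.5],[0,0,0,0.04,0,0,0],[0,0,0,0.04,0,0,0],[0,0,0,0.04,0,0,0],[0,0,0,0.04,0,0,0],[0,0,0,0.03,0,0,0],[0,0,0,0.019,0,0,0],[0,0,0,0,0,0,0],[0,0,0,0,0,0,0]]

```text
clock: 3.28
position: [535.8, 250.5, 17.4]
ee_rot: [-0.189, 0.982, -0.0, -0.0]
contact_force: [0.6, 0.3, 0.0]
gripper_width: 85.3
grasp_force: 0.0
```

Request:
servo_tool:
  commands:
    - [[255,0,0,0,0,0,0],[255,0,0,0,0,0,0],[255,0,0,0,0,0,0],[255,0,0,0,0,0,0],[255,0,0,0,0,0,0],[255,0,0,0,0,0,0],[255,0,0,0,0,0,0],[255,0,0,0,0,0,0]]

```text
clock: 3.95
position: [536.0, 251.5, 18.2]
ee_rot: [-0.19, 0.982, -0.0, 0.0]
contact_force: [-0.7, -1.8, 5.6]
gripper_width: 19.1
grasp_force: 58.3
```

Request:
servo_tool:
  commands:
    - [[255,0,0,-0.01,0,0,0],[255,0,0,-0.03,0,0,0],[255,0,0,-0.04,0,0,0],[255,0,0,-0.04,0,0,0],[255,0,0,-0.04,0,0,0],[255,0,0,-0.02,0,0,0],[255,0,0,0,0,0,0],[255,0,0,0,0,0,0],[255,0,0,0,0,0,0]]

```text
clock: 4.7
position: [534.2, 250.9, 195.0]
ee_rot: [-0.19, 0.982, -0.001, -0.002]
contact_force: [-0.3, -0.1, -3.4]
gripper_width: 19.2
grasp_force: 59.2
```

Run:
```python
from h import *
im=cams.get_image("wrist")
import pickle;pickle.dump(im,open("w2.pkl","wb"))
sc=cams.get_image("scene")
import pickle;pickle.dump(sc,open("s2.pkl","wb"))
a=cv2.resize(im["frame"],(400,300));b=cv2.resize(sc["frame"][130:280,130:330],(800,600),interpolation=cv2.INTER_CUBIC)
cv2.imwrite("pics/w2.png",np.vstack([np.hstack([a,np.zeros((300,400,3),np.uint8)])[:,:400],cv2.resize(b,(400,300))]))
go([516-42,93.4-17,17+124+15],112)
```

```text
tcp [534.5 250.9 194.5] yaw 111.9 tilt 0.33 j [ 0.71  0.36 -0.13 -0.   -1.09 -1.9 ] shift [ 120.9 -139.4   39.3] az -0.1 t 4.8
```

View pics/w2.png

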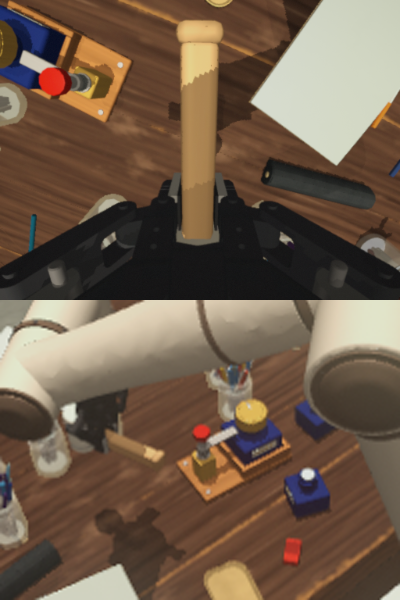

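The mallet is held straight in the fingers, and the peg is visible in the wrist view at about (55,82) in the half-size panel. I'll refine the peg with a red mask.

Run:
```python
from h import *
import pickle
rs=[]
for n in("w1","w2","s2"):
    im=pickle.load(open(n+".pkl","rb"));hsv=cv2.cvtColor(im["frame"],cv2.COLOR_BGR2HSV)
    m=cv2.inRange(hsv,(0,190,130),(6,255,255))|cv2.inRange(hsv,(174,190,130),(180,255,255))
    k,l,s,c=cv2.connectedComponentsWithStats(m)
    for i in range(1,k):
        q=plane(im,*c[i],120)
        if s[i,4]>20 and abs(q[0]-512)<25 and abs(q[1]-92)<25: print(n,s[i],q); rs.append(ray(im,*c[i]))
print(tri(rs[0],rs[1]),tri(rs[1],rs[2]))
```

```text
w1 [118  88  24  25 491] [516.70903219  90.01404093 120.        ]
w2 [ 50  87  34  36 940] [517.01567582  89.01294437 120.        ]
s2 [227 193   8   6  41] [515.7132879   88.90932554 120.        ]
[516.08379394  91.85348659 124.48822224] [517.46252414  87.65762793 117.69051094]
```

Request:
servo_tool:
  commands:
    - [[255,0.01,-0.012,0,0,0,0],[255,0.02,-0.0235,0,0,0,0],[255,0.02,-0.0235,0,0,0,0],[255,0.02,-0.0235,0,0,0,0],[255,0.02,-0.0235,0,0,0,0],[255,0.02,-0.0235,0,0,0,0],[255,0.011,-0.0125,0.01,0,0,0],[255,0,0,0.02,0,0,0],[255,0,0,0.014,0,0,0],[255,0,0,0,0,0,0]]

```text
clock: 5.63
position: [473.3, 73.1, 149.2]
ee_rot: [-0.189, 0.982, -0.001, -0.005]
contact_force: [-0.8, 0.8, -3.8]
gripper_width: 19.0
grasp_force: 58.9
```

Run:
```python
from h import *
go([475,74,142],112)
im=cams.get_image("wrist");sc=cams.get_image("scene")
cv2.imwrite("pics/w3.png",np.vstack([cv2.resize(im["frame"],(400,300)),cv2.resize(sc["frame"][140:230,190:310],(400,300),interpolation=cv2.INTER_CUBIC)]))
```

```text
tcp [473.3  73.1 149.2] yaw 111.8 tilt 0.57 j [ 0.49  0.22 -0.45 -0.   -0.9  -1.68] shift [-2.   0.2  7.1] az -0.2 t 5.6333
```

View pics/w3.png

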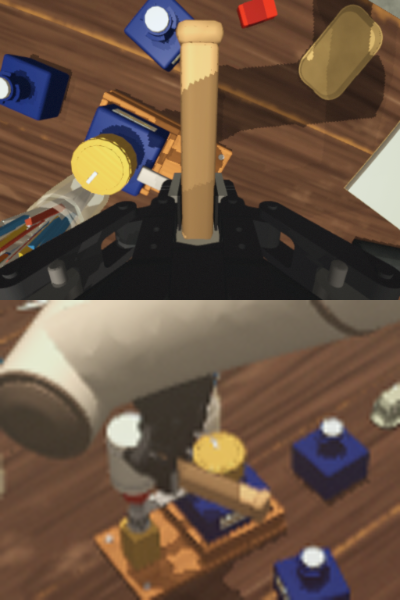

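The scene crop shows the mallet head directly over the red peg, with the handle clear of the cap. I'll press down now.

Request:
servo_tool:
  commands:
    - [[255,-0.002,0,0.006,0,0,0],[255,0,0,0.004,0,0,0],[255,0,0,0.004,0,0,0],[255,0,0,0.004,0,0,0],[255,0,0,0,0,0,0]]

```text
clock: 6.15
position: [479.0, 76.0, 135.6]
ee_rot: [-0.19, 0.982, 0.0, 0.001]
contact_force: [0.1, 0.7, -0.8]
gripper_width: 19.3
grasp_force: 59.5
```

Request:
servo_tool:
  commands:
    - [[255,0,0,0.003,0,0,0],[255,0,0,0.001,0,0,0],[255,0,0,0,0,0,0]]

```text
clock: 6.4
position: [479.0, 76.0, 131.8]
ee_rot: [-0.19, 0.982, 0.0, 0.001]
contact_force: [-1.9, 2.0, 3.4]
gripper_width: 19.3
grasp_force: 60.1
```

Request:
servo_tool:
  commands:
    - [[255,0,0,0.003,0,0,0],[255,0,0,0.003,0,0,0],[255,0,0,0,0,0,0]]

```text
clock: 6.65
position: [479.2, 75.7, 128.1]
ee_rot: [-0.191, 0.982, -0.0, 0.001]
contact_force: [-7.1, 0.7, 18.3]
gripper_width: 18.9
grasp_force: 62.0
```

Request:
servo_tool:
  commands:
    - [[255,0,0,0.003,0,0,0],[255,0,0,0.002,0,0,0],[255,0,0,0,0,0,0]]

```text
clock: 6.9
position: [478.6, 74.9, 125.5]
ee_rot: [-0.191, 0.982, -0.001, 0.001]
contact_force: [-15.2, -1.7, 34.6]
gripper_width: 19.1
grasp_force: 66.1
```

Run:
```python
from h import *
go([475,74,142],112)
im=cams.get_image("side");sc=cams.get_image("scene")
a=[int(v) for v in proj(im,[510,60,110])]
cv2.imwrite("pics/w4.png",np.vstack([cv2.resize(im["frame"][a[1]-45:a[1]+45,a[0]-60:a[0]+60],(400,300),interpolation=cv2.INTER_CUBIC),cv2.resize(sc["frame"][150:225,205:305],(400,300),interpolation=cv2.INTER_CUBIC)]))
```

```text
tcp [478.6  74.9 125.5] yaw 112.0 tilt 0.15 j [ 0.49  0.26 -0.48  0.   -0.83 -1.68] shift [  3.6   0.4 -16.5] az 0.0 t 6.9
```

View pics/w4.png

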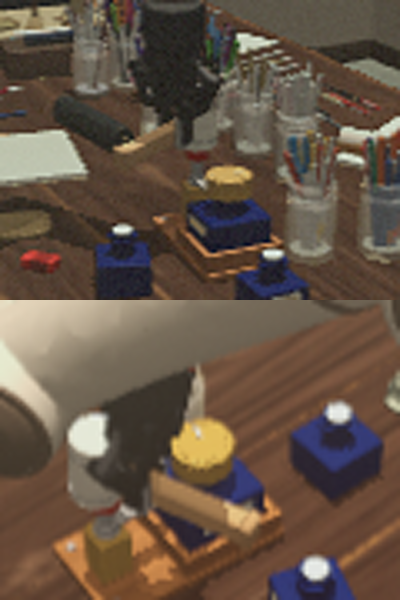

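The side and scene crops show the mallet head pressed on the red peg with the peg low, at about 38 N against the stop. I'll lift and go back over the counter.

Request:
servo_tool:
  commands:
    - [[255,0,0,-0.005,0,0,0],[255,0,0,-0.015,0,0,0],[255,0,0,-0.03,0,0,0],[255,-0.015,0.018,-0.02,0,0,0],[255,-0.021,0.025,0,0,0,0],[255,-0.021,0.025,0,0,0,0],[255,-0.021,0.025,0,0,0,0],[255,-0.021,0.025,0,0,0,0],[255,-0.012,0.012,0,0,0,0],[255,0,0,0,0,0,0]]

```text
clock: 7.83
position: [533.7, 240.6, 188.1]
ee_rot: [-0.191, 0.982, -0.0, -0.001]
contact_force: [0.5, -0.8, -4.0]
gripper_width: 19.4
grasp_force: 60.6
```

Run:
```python
from h import *
import pickle
go([536,251,20],112)
im=cams.get_image("wrist");s=cams.get_image("scene");rs=[]
pickle.dump(im,open("w5.pkl","wb"))
for f in(im,s):
    hsv=cv2.cvtColor(f["frame"],cv2.COLOR_BGR2HSV)
    m=cv2.inRange(hsv,(0,190,130),(6,255,255))|cv2.inRange(hsv,(174,190,130),(180,255,255))
    k,l,st,c=cv2.connectedComponentsWithStats(m)
    for i in range(1,k):
        q=plane(f,*c[i],108)
        if st[i,4]>15 and abs(q[0]-515)<25 and abs(q[1]-92)<25: print(st[i],c[i],q); rs.append(ray(f,*c[i]))
if len(rs)==2: print(tri(*rs))
for z in (106,120): print(proj(im,[516,90.5,z]),proj(s,[516,90.5,z]))
a=cv2.resize(im["frame"],(512,384));cv2.imwrite("pics/w5.png",np.vstack([a,cv2.resize(s["frame"][150:225,170:306],(512,282),interpolation=cv2.INTER_CUBIC)])[:600])
```

```text
tcp [533.7 240.6 188.1] yaw 112.0 tilt 0.07 j [ 0.7   0.35 -0.16 -0.   -1.06 -1.89] shift [ -6.3   8.8 168.1] az 0.0 t 7.8333
[ 66  92  34  34 902] [ 82.86696231 108.33702882] [516.72203504  89.38732679 108.        ]
[227 195   8   7  42] [230.42857143 198.        ] [515.37258325  89.42052504 108.        ]
[517.20240179  88.10039688 105.54173447]
(np.float64(85.80076516911711), np.float64(107.99841077810004)) (np.float64(230.0866688178947), np.float64(198.4480992387148))
(np.float64(75.31115479096187), np.float64(107.80694789286856)) (np.float64(229.85586971108535), np.float64(195.6494628229718))
```

View pics/w5.png

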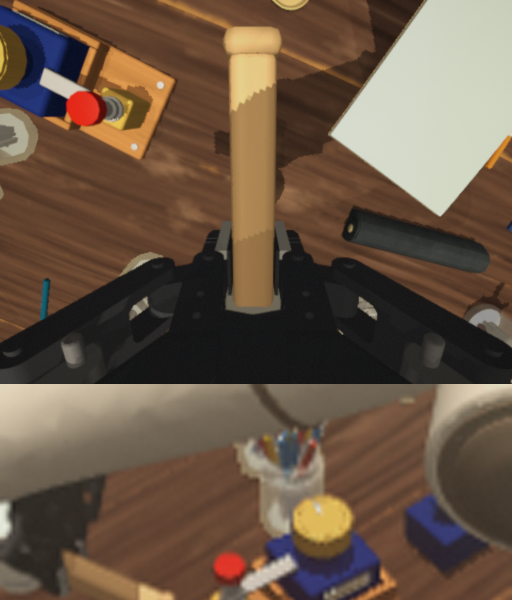

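The peg is down: its red head has dropped about 12–14 mm, to (86,108) in the wrist view. The mallet handle still lies straight in the fingers. Next I'll set the mallet back.

Request:
servo_tool:
  commands:
    - [[255,-0.006,0.009,0.03,0,0,0],[255,0,0,0.04,0,0,0],[255,0,0,0.04,0,0,0],[255,0,0,0.03,0,0,0],[255,0,0,0.018,0,0,0],[255,0,0,0.008,0,0,0],[255,0,0,0.002,0,0,0],[255,0,0,0,0,0,0]]

```text
clock: 8.6
position: [535.4, 247.7, 22.6]
ee_rot: [-0.19, 0.982, -0.0, 0.0]
contact_force: [0.3, 0.1, -2.4]
gripper_width: 19.3
grasp_force: 60.5
```

Request:
servo_tool:
  commands:
    - [[255,0,0,0.002,0,0,0],[255,0,0,0.0015,0,0,0],[255,0,0,0,0,0,0],[255,0,0,0,0,0,0]]

```text
clock: 8.93
position: [535.5, 248.4, 19.8]
ee_rot: [-0.19, 0.982, 0.0, 0.001]
contact_force: [0.5, 0.2, -3.5]
gripper_width: 18.9
grasp_force: 60.5
```

Request:
servo_tool:
  commands:
    - [[255,0,0,0.0015,0,0,0],[255,0,0,0.001,0,0,0],[255,0,0,0,0,0,0]]

```text
clock: 9.18
position: [535.1, 248.2, 16.3]
ee_rot: [-0.19, 0.982, 0.0, 0.0]
contact_force: [0.4, 0.3, -3.4]
gripper_width: 18.8
grasp_force: 60.6
```

Request:
servo_tool:
  commands:
    - [[255,0,0,0.0015,0,0,0],[255,0,0,0,0,0,0],[255,0,0,0,0,0,0]]

```text
clock: 9.43
position: [535.2, 248.2, 16.1]
ee_rot: [-0.19, 0.982, -0.0, 0.0]
contact_force: [-3.7, -1.2, 5.2]
gripper_width: 18.8
grasp_force: 61.9
```

Request:
servo_tool:
  commands:
    - [[255,0,0,0.0015,0,0,0],[255,0,0,0,0,0,0],[255,0,0,0,0,0,0]]

```text
clock: 9.68
position: [535.1, 248.2, 15.9]
ee_rot: [-0.19, 0.982, -0.0, 0.0]
contact_force: [-6.7, -2.8, 13.4]
gripper_width: 18.9
grasp_force: 63.2
```

Request:
servo_tool:
  commands:
    - [[0,0,0,-0.001,0,0,0],[0,0,0,0,0,0,0],[0,0,0,0,0,0,0],[0,0,0,0,0,0,0],[0,0,0,0,0,0,0],[0,0,0,0,0,0,0],[0,0,0,0,0,0,0],[0,0,0,0,0,0,0]]

```text
clock: 10.35
position: [535.1, 248.1, 14.1]
ee_rot: [-0.19, 0.982, -0.0, -0.0]
contact_force: [-0.1, 0.0, -0.4]
gripper_width: 85.7
grasp_force: 0.0
```

Request:
servo_tool:
  commands:
    - [[0,0,0,-0.02,0,0,0],[0,0,0,-0.04,0,0,0],[0,0,0,-0.04,0,0,0],[0,0,0,-0.04,0,0,0],[0,0,0,-0.04,0,0,0],[0,0,0,-0.03,0,0,0],[0,0,0,-0.02,0,0,0],[0,0,0,0,0,0,0],[0,0,0,0,0,0,0]]

```text
clock: 11.1
position: [535.4, 248.4, 245.7]
ee_rot: [-0.19, 0.982, 0.001, 0.001]
contact_force: [-0.5, -0.2, -1.4]
gripper_width: 85.6
grasp_force: 0.0
```

Run:
```python
from h import *
import pickle
go([506,-4,230],112)
im=cams.get_image("wrist");pickle.dump(im,open("w6.pkl","wb"))
hsv=cv2.cvtColor(im["frame"],cv2.COLOR_BGR2HSV)
for nm,m,z in(("cap",cv2.inRange(hsv,(18,120,60),(32,255,255)),105),("head",cv2.inRange(hsv,(0,0,150),(180,60,255)),68),("red",cv2.inRange(hsv,(0,190,130),(6,255,255))|cv2.inRange(hsv,(174,190,130),(180,255,255)),105)):
    k,l,st,c=cv2.connectedComponentsWithStats(m)
    for i in range(1,k):
        if st[i,4]>250: print(nm,st[i],c[i].round(1),plane(im,*c[i],z).round(1))
```

```text
tcp [535.4 248.4 245.7] yaw 111.9 tilt 0.18 j [ 0.71  0.31 -0.06 -0.   -1.19 -1.9 ] shift [ 121.4 -223.3   15. ] az -0.1 t 11.1
cap [248   0  55  22 678] [278.3   8.5] [376.3 211.8 105. ]
cap [   0   29   61   60 2859] [28.1 59.7] [504.6  -2.8 105. ]
cap [121  87  38  36 672] [141.5 105.2] [506.2 119.5 105. ]
head [  314     0   198   199 23411] [419.2  88.7] [376.6 388.3  68. ]
head [ 70  72  40  26 460] [86.8 84.6] [511.4  40.5  68. ]
head [ 22 109  32  38 562] [ 41.  126.5] [576.8  -1.5  68. ]
head [  0 156  22  35 377] [ 11.4 173.3] [647.9 -28.3  68. ]
head [235 192  36  34 988] [252.6 208.4] [577.7 267.1  68. ]
head [313 245  22  30 384] [322.6 258.4] [608.  377.4  68. ]
head [212 262  34  27 508] [228.5 272.5] [672.6 271.   68. ]
head [279 285  33  24 427] [294.6 295.9] [673.5 367.1  68. ]
head [  81  332   36   49 1027] [ 98.4 354.8] [884.9 138.   68. ]
red [ 97  91  26  27 582] [109.5 104.1] [516.9  88.5 105. ]
```

Request:
servo_tool:
  commands:
    - [[0,0.01,-0.018,0,0,0,0],[0,0.018,-0.033,0,0,0,0],[0,0.018,-0.033,0,0,0,0],[0,0.018,-0.033,0,0,0,0],[0,0.018,-0.033,0,0,0,0],[0,0.018,-0.033,0,0,0,0],[0,0.018,-0.033,0,0,0,0],[0,0.004,-0.007,0,0,0,0],[0,0,0,0,0,0,0],[0,0,0,0,0,0,0]]

```text
clock: 11.98
position: [504.6, -4.6, 243.1]
ee_rot: [-0.189, 0.982, 0.0, -0.001]
contact_force: [0.6, 0.8, -0.6]
gripper_width: 85.4
grasp_force: 0.0
```

Run:
```python
from h import *
import pickle
im=cams.get_image("wrist");pickle.dump(im,open("w7.pkl","wb"))
hsv=cv2.cvtColor(im["frame"],cv2.COLOR_BGR2HSV)
k,l,st,c=cv2.connectedComponentsWithStats(cv2.inRange(hsv,(18,120,60),(32,255,255)))
for i in range(1,k):
    if st[i,4]>250: print(st[i],c[i].round(1),plane(im,*c[i],106).round(1))
print(proj(im,[505.5,-4,111]))
go([505.5,-4,80],112)
cv2.imwrite("pics/w7.png",cv2.resize(im["frame"],(768,576)))
```

```text
[ 412   34   80   90 2548] [450.2  80.9] [337.8 140.5 106. ]
[ 224  153   52   55 2106] [249.1 179.7] [505.1  -6.8 106. ]
[303 184  33  25 317] [318.4 194.9] [493.3  67.3 106. ]
[171 233  24  43 273] [182.8 252.7] [611.2 -45.  106. ]
(np.float64(251.4238867480422), np.float64(182.1375084307349))
tcp [504.9  -3.9 243.3] yaw 111.9 tilt 0.1 j [ 0.31  0.17 -0.26 -0.   -1.14 -1.5 ] shift [ -0.8  -0.4 163.3] az -0.1 t 12.0333
```

View pics/w7.png

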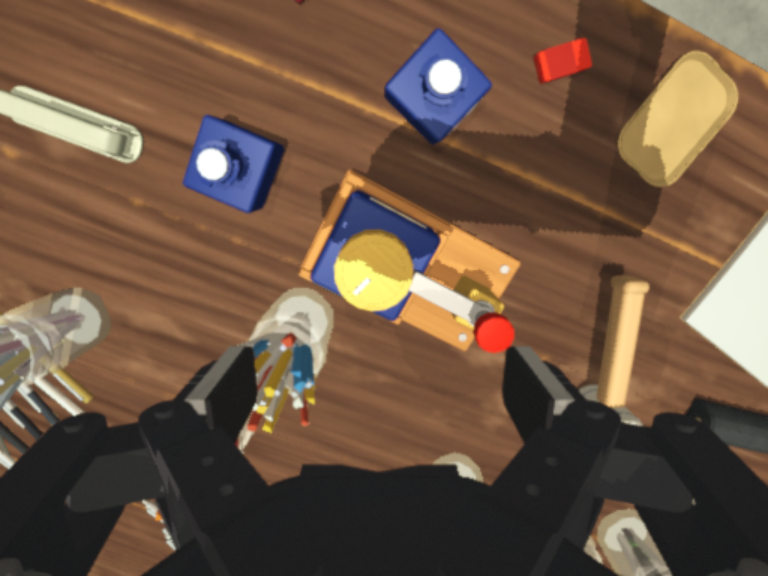

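The cap's top is centred at (374,271). The clamp arm, at (445,298), lies over the bottle's shoulder beside it, the peg is at (494,332), and the mallet is standing at (620,340). The pencil jar at (302,320) stays clear of the fingers. I'll go down over the cap.

Request:
servo_tool:
  commands:
    - [[0,0,-0.002,0.02,0,0,0],[0,0,0,0.035,0,0,0],[0,0,0,0.035,0,0,0],[0,0,0,0.03,0,0,0],[0,0,0,0.02,0,0,0],[0,0,0,0.014,0,0,0],[0,0,0,0.008,0,0,0],[0,0,0,0,0,0,0],[0,0,0,0,0,0,0]]

```text
clock: 12.78
position: [506.2, -5.3, 82.3]
ee_rot: [-0.191, 0.982, -0.0, -0.0]
contact_force: [0.5, 0.9, -0.3]
gripper_width: 85.2
grasp_force: 0.0
```

Request:
servo_tool:
  commands:
    - [[255,0,0,0,0,0,0],[255,0,0,0,0,0,0],[255,0,0,0,0,0,0],[255,0,0,0,0,0,0],[255,0,0,0,0,0,0],[255,0,0,0,0,0,0]]

```text
clock: 13.28
position: [507.3, -6.6, 84.0]
ee_rot: [-0.19, 0.982, -0.0, 0.002]
contact_force: [1.4, -4.8, 5.8]
gripper_width: 52.9
grasp_force: 63.2
```

Request:
servo_tool:
  commands:
    - [[255,0,0,0,0,0,-4],[255,0,0,-0.0001,0,0,-5],[255,0,0,-0.0001,0,0,-5],[255,0,0,-0.0001,0,0,-5],[255,0,0,-0.0001,0,0,-5]]

```text
clock: 13.7
position: [506.6, -6.2, 84.4]
ee_rot: [-0.391, 0.92, -0.0, 0.001]
contact_force: [-0.4, -1.3, 8.2]
gripper_width: 52.6
grasp_force: 63.5
```

Request:
servo_tool:
  commands:
    - [[255,0,0,-0.0002,0,0,-5],[255,0,0,-0.0002,0,0,-5],[255,0,0,-0.0002,0,0,-5],[255,0,0,-0.0002,0,0,-5],[255,0,0,-0.0002,0,0,-5]]

```text
clock: 14.12
position: [506.3, -6.5, 85.1]
ee_rot: [-0.581, 0.814, -0.001, 0.001]
contact_force: [-0.1, -4.4, 6.6]
gripper_width: 52.8
grasp_force: 63.3
```

Run:
```python
from h import *
go([507,-6,84]); s=arm.read_state();print(s["contact_force"],s["wrist_torque"],s["gripper_width"])
```

```text
tcp [506.3  -6.5  85.1] yaw 161.1 tilt 0.1 j [ 0.31  0.35 -0.47  0.   -0.75 -0.64] shift [-0.7 -0.5  1.1] az None t 14.1167
[-0.10175707 -4.38139412  6.57698187] [-0.87554109  0.18100288 -0.21385899] 52.78230855906945
```

Request:
servo_tool:
  commands:
    - [[255,0,0,-0.0002,0,0,-5],[255,0,0,-0.0002,0,0,-5],[255,0,0,-0.0002,0,0,-5],[255,0,0,-0.0002,0,0,-5],[255,0,0,-0.0002,0,0,-5],[255,0,0,-0.0002,0,0,-2],[255,0,0,0,0,0,0]]

```text
clock: 14.7
position: [507.3, -5.8, 87.1]
ee_rot: [0.755, -0.656, 0.001, -0.002]
contact_force: [-1.0, -0.2, 9.9]
gripper_width: 52.6
grasp_force: 63.6
```

Run:
```python
from h import *
go([507,-6,84]); s=arm.read_state();print(s["contact_force"],s["wrist_torque"],s["gripper_width"])
im=cams.get_image("wrist");sc=cams.get_image("scene")
cv2.imwrite("pics/w8.png",np.vstack([cv2.resize(im["frame"],(400,300)),cv2.resize(sc["frame"][140:230,190:310],(400,300),interpolation=cv2.INTER_CUBIC)]))
```

```text
tcp [507.3  -5.8  87.1] yaw -172.0 tilt 0.24 j [ 0.31  0.35 -0.47  0.   -0.75 -0.17] shift [0.1 0.3 3.1] az None t 14.7
[-1.03923954 -0.21216007  9.93964004] [-0.15489783  0.29707469  0.01429347] 52.64084572303784
```

View pics/w8.png

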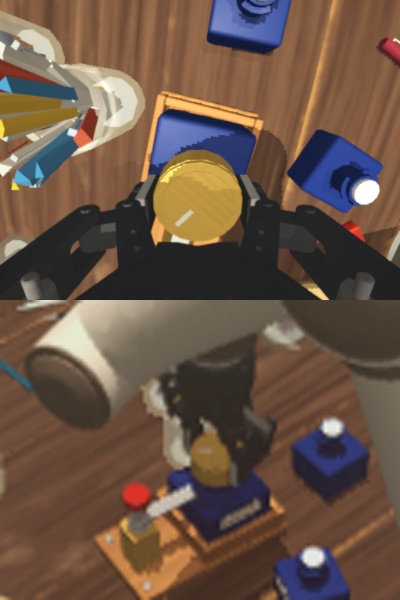

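The cap's white mark sits at the same place relative to the gripper, at (184,217) in the wrist panel, so the cap turned 76° with it. The torque has gone to zero, so I'll lift gently.

Request:
servo_tool:
  commands:
    - [[255,0,0,-0.001,0,0,0],[255,0,0,-0.001,0,0,0],[255,0,0,-0.001,0,0,0],[255,0,0,-0.001,0,0,0],[255,0,0,0,0,0,0]]

```text
clock: 15.22
position: [505.7, -6.2, 88.7]
ee_rot: [0.754, -0.657, -0.0, 0.0]
contact_force: [1.7, -1.7, -1.1]
gripper_width: 52.5
grasp_force: 62.9
```

Request:
servo_tool:
  commands:
    - [[255,0,0,-0.003,0,0,0],[255,0,0,-0.005,0,0,0],[255,0,0,-0.008,0,0,0],[255,0,0,-0.01,0,0,0],[255,0,0,-0.01,0,0,0],[255,0,0,-0.006,0,0,0],[255,0,0,-0.003,0,0,0],[255,0,0,0,0,0,0],[255,0,0,0,0,0,0],[255,0,0,0,0,0,0]]

```text
clock: 16.05
position: [505.4, -6.2, 133.5]
ee_rot: [0.754, -0.657, -0.0, 0.0]
contact_force: [0.1, -0.1, -1.1]
gripper_width: 53.0
grasp_force: 63.0
```

Run:
```python
from h import *
import time
go([507,-6,134]); s=arm.read_state();print(s["contact_force"],s["joint_vel"].round(3),s["gripper_width"],s["grasp_force"])
im=cams.get_image("wrist");sc=cams.get_image("scene")
cv2.imwrite("pics/w9.png",np.vstack([cv2.resize(im["frame"],(400,300)),cv2.resize(sc["frame"][140:230,165:285],(400,300),interpolation=cv2.INTER_CUBIC)]))
```

```text
tcp [505.4  -6.2 133.5] yaw -172.1 tilt 0.06 j [ 0.31  0.28 -0.42 -0.   -0.87 -0.17] shift [ 0.1 -1.6 -0.5] az None t 16.05
[ 0.06468306 -0.100264   -1.05603087] [-0.002  0.006 -0.001  0.001 -0.    -0.002] 53.043637568983165 63.03722127573565
```

View pics/w9.png

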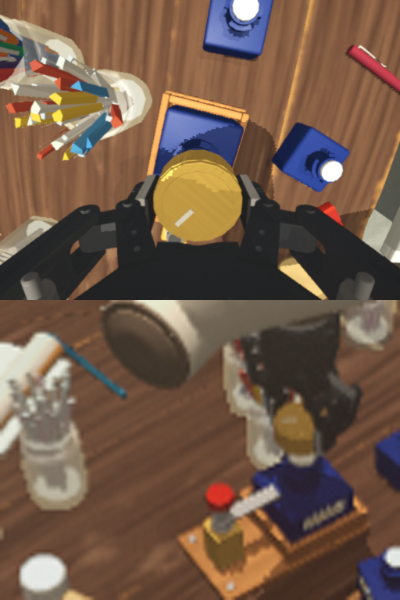

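The cap is held clear above the bottle's neck. The bottle is seated with the clamp arm down on it, and the mallet is standing at lower left. I'll hand the job in.

```bash
python3 -c "
from bench import ticket
print(ticket.job_done())"
```

```text
the job is handed in; nothing more can be done
None
```

I handed the job in at 16 s of the allowed 54 s, but it returned no verdict. The mallet drove the peg down and is standing on the counter again, and the gripper holds the unscrewed cap level, about 35 mm above the bottle's mouth.

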